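# Wedge up the end of a parts cabinet to free its levelling feet

## Robot

A 6-joint arm with a two-finger parallel gripper is mounted at the origin on the work surface. World frame = base frame: x ahead of the robot, y to its left, z up, the work surface at z = 0. Lengths are in mm, angles in rad, forces in N, time in s.
With the tool pointing down it reaches from about 275 to 750 mm from the base axis. Payload 10.2 kg.
Tool frame: the origin (TCP) lies midway between the tips of the shut fingers; the grasp point (between the pads) lies 19 mm behind it; z points along the fingers, y is the line along which they close (so a half turn about z gives the same grasp; the last joint's range is limited). The gripper opens to 85 mm and grips with 20 to 120 N. Pads are 22 mm wide; open, the fingers measure 114 mm over their backs; the gripper's body (76 mm by 85 mm) begins 54 mm behind the grasp point. The pads swing forward as they close: fully open they stand 13 mm farther back than shut.
Start: joints at [-1.334, 0.313, 1.498, -0, 1.331, -0.223], TCP at [232.967, -470.486, 231.294] pointing down, gripper open.
Joint ranges: [-2.94, 2.94], [-0.97, 2.17], [0.19, 2.56], [-1.23, 4.37], [0.02, 3.11], [-2.88, 2.88]. Speed limits (rad/s): [2.39, 2.39, 3.01, 3.14, 3.14, 3.14].

## Interface

Orientations are given as [roll, pitch, yaw] about the fixed x, y, z axes, in that order (R = Rz(yaw) Ry(pitch) Rx(roll)).
In Python, from station import arm gives the robot as it stands.
- The arm moves only by the shell command python3 -m crank 'ROWS' [OPENING] [FORCE]. ROWS is JSON, a list that holds one entry, the list of rows, each a list of 6 numbers: the shift along the tool's x, y, z scaled (see below), then the turn, a rotation vector about the tool's x, y, z scaled (see below). A call has 1 to 5 rows; each row shifts and turns the commanded pose from where the row before left it, along the tool's axes as they then stand; what a row does not reach is not made up. The controller multiplies each number of a shift by 0.3 m and each number of a turn by pi/2 rad. A row lasts 1/10 s, in which the tool goes at most 50 mm and 8.59 degrees, less where a joint would pass 70% of its speed; a pose out of reach is approached as far as the arm can. A call with a number of a shift or a turn outside -1 to 1 is refused whole. A call with a gripper value outside its range is refused whole. OPENING is the closure, from 0 (fully open) to 1 (shut), set as the call begins (- or left out, the last holds). The fingers move at their own pace and stop on an object; FORCE is the grip in N (left out, the last holds). Time passes only in rows, so rows that do not move let the fingers close. It gives the time, the measured TCP pose, the force, the opening and the grip force at its end, in the units of the state.
- arm.sense(): the state, without advancing time (a new reading comes with each control period).
- arm.snapshot(name): name is "scene" or "top"; returns a dict with "frame" (420x560x3 uint8, red, green, blue), "intrinsics" (3x3 intrinsics, pixels), "k1" (the pictures are not rectified: a ray, as slopes to the right and down, at radius r is drawn at 1 + k1 r^2 times it, then the intrinsics apply), "eye" and "attitude" of the camera in the world. Camera axes: x right, y down, z forward; pixel columns grow to the right and rows downward; lengths in mm; the calibration is good to about 2 mm. A picture is of the moment at which its call begins. There is no depth.
- arm.sign_off(): hands the job in; it is judged then, once.
The state is a dict: "time_s": time; "joints": joint angles; "qvel": joint speeds; "tau": joint torques, N m; "tcp_pos": TCP position; "tcp_rot": TCP orientation; "force": force on the tool from outside, world axes, zero at the start; "moment": the same for the moment, N m; "width": finger opening in mm; "finger_force": force on a finger pad.
Only numpy, scipy, OpenCV 4.12 (cv2) and the standard library are available. Lean on these libraries where they do the work, as an engineer would, in place of code of your own. Each camera call takes 0.05 s, during which the arm holds its last target. There are 200 camera calls.

## Task

Take the hardwood wedge up off its dowel on the rack, lay it flat on the bench and gently push its thin end under the end of the small-parts cabinet nearest the rack, midway between its two levelling feet, only until both those feet hang just clear of the bench, a few millimetres, so that they can be turned by hand. Finish while still gripping the wedge in place, the wedge alone carrying that end and the two rubber feet standing on the bench where they were. Do not touch the cabinet with the gripper, keep the spirit level lying on top of it, and leave the collar, glue bottle and paint tin where they are.

Things in the scene. Friction and masses are not known exactly. Their poses are not given: they have to be found in the camera images.
- wedge: plain brown hardwood wedge, 220 long (x) by 36 wide (y), 0.1 kg, upright sides. Top slopes evenly from 33.3 thick at the butt (x = -110) to 2.5 at the thin end (x = +110): 0.14 mm per mm. A 16 mm hole goes down through it at x = -84. Origin: centre of the flat underside, z up. Starts flat on the rack board, hole over the dowel, thin end to the rack's +x. Waxed: slides easily
- wedge_tip (a point): middle of the wedge's thin end at its underside (wedge x = +110)
- wedge_grip (a point): point on the wedge's underside at x = -70, a good place to grip it across its 36 mm width (27.7 mm thick there; centre of mass near x = -41). Any place between the hole and x = -40 holds; the nearer the butt, the more room is left between gripper and cabinet at the end (about 85 mm here)
- rack: wooden rack board screwed to the bench, 320 (its x) by 80 (its y) by 18 thick, with two upright dowels of 10 mm diameter at x = -125 (carries the wedge) and x = +125 (carries the collar), their tops 63 above the bench. Origin: centre of the underside, on the bench, z up
- cabinet: loose drawer cabinet, grey steel, black drawers, 1.0 to 1.6 kg, mass near its middle. 170 deep (x; drawers look to +x, away from the robot), 280 wide (y); flat underside 12 above the bench, top 112. The end nearest the rack (y = +140) has two steel levelling feet, the other two rubber feet that grip the bench. Origin: centre of the footprint at bench level. The wedge goes in along the cabinet's -y
- level_foot_near (a point): underside centre of the levelling foot (steel pad of 24 mm diameter) at the end nearest the rack, the one nearer the robot: cabinet x = -62, y = +118, z = 0. Height 0 when it stands on the bench
- level_foot_far (a point): underside centre of the other levelling foot: cabinet x = +62, y = +118, z = 0. Clear space between the two pads is 100 mm
- rubber_foot_near (a point): underside centre of the rubber foot (22 mm diameter) at the end away from the rack, nearer the robot: cabinet x = -62, y = -118, z = 0
- rubber_foot_far (a point): underside centre of the other rubber foot: cabinet x = +62, y = -118, z = 0
- end_edge (a point): middle of the lower edge of the cabinet's end nearest the rack: cabinet x = 0, y = +140, z = 12. The wedge's slope meets this edge when its thin end is about 68 mm in past it; from there about 7 mm of further push raise the edge by 1 mm. The push takes about 3 to 9 N
- level: aluminium spirit level, 225 long, 26 wide, 46 high, loose on the middle of the cabinet's top along its y. Origin: centre of the underside. Bystander
- collar: steel shaft collar, 40 mm outside, 15 high, loose on the rack's other dowel. Origin: centre of the underside. Bystander
- glue: yellow glue bottle, 56 mm diameter, 170 high, upright beyond the cabinet. Origin: centre of the underside. Bystander
- tin: small paint tin, 80 mm diameter, 95 high, upright near the robot on its right. Origin: centre of the underside. Bystander
Mind the look-alikes: they are no part of the job. Of the things shaped like the wedge, the brown one is meant.

How it is judged:
By the outcome, as a careful person would: the job done as asked, in the order asked, and still so for the second after the job is handed in, while the arm keeps its last pose, push and grip.
It also fails if it takes over 51 s, if anything falls off the work surface, if the arm or the gripper's body presses on something with over 40 N, if the wrist force passes 120 N, or if a joint passes its speed limit or range.

## Working session

There is one attempt and no reset: what is moved stays moved. The work goes in short steps, Python scripts to look and compute and a shell command to move; the robot and the scene stay as the last step left them, time stands still between calls to the robot, and variables do not carry over. Pictures are saved under pics/ and viewed, at most 10 in all, crops included, and the job is handed in when it is done.

```bash
mkdir -p pics; ls; python3 - <<'E'
from station import arm
import cv2,numpy as np
for n in("scene","top"):
    s=arm.snapshot(n); cv2.imwrite(f"pics/{n}0.png",s["frame"][:,:,::-1])
    print(n,s["intrinsics"],s["k1"],s["eye"],s["attitude"])
    np.savez(f"{n}0.npz",f=s["frame"])
print(arm.sense())
E
```

```text
pics
scene [[450.22635864   0.         273.92565416]
 [  0.         450.22635864 212.96130718]
 [  0.           0.           1.        ]] -0.050974943358746666 [1178.28601359  530.10007415  929.00833033] [-2.37111633  0.01613859  2.1599577 ]
top [[532.47099025   0.         275.61291441]
 [  0.         532.47099025 211.41559168]
 [  0.           0.           1.        ]] -0.20027892424992247 [ 261.67749765   70.57998044 1724.0625506 ] [-2.99542666 -0.00310856 -1.57926727]
{'time_s': 0.1, 'joints': array([-1.33439565e+00,  3.13339315e-01,  1.49836144e+00,  1.46245510e-05,
        1.33101781e+00, -2.23416626e-01]), 'qvel': array([ 0.00059007, -0.00147759, -0.00029937, -0.00090997, -0.00065047,
        0.00077957]), 'tau': array([ 2.29909361e-03, -4.12902582e+01, -2.60140389e+01, -2.89976197e-04,
        3.00653410e-03,  1.09917562e-05]), 'tcp_pos': array([ 232.91493403, -470.24330683,  230.82019113]), 'tcp_rot': array([-3.14049787e+00, -2.63310278e-04,  4.59813676e-01]), 'force': array([0.13118663, 0.14976949, 0.36706974]), 'moment': array([ 0.05495289,  0.02896328, -0.0270285 ]), 'finger_force': 0.0, 'width': 85.53078364033809}
```

View pics/scene0.png

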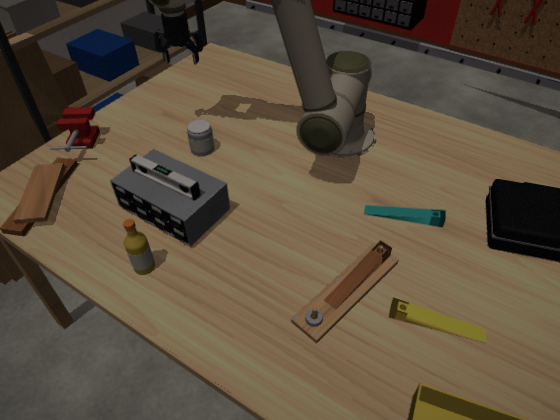

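View pics/top0.png

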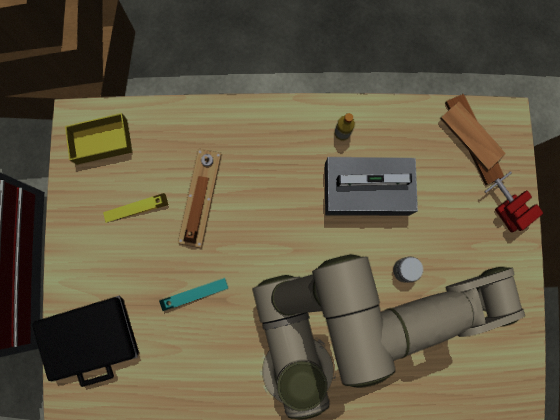

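The top picture shows three wedges: brown at (197,208) on the rack's dowel, yellow at (136,208) and teal at (194,295), both loose on the bench. The brown one fits, as it is on the rack with its butt at the lower dowel (190,237). The collar is at (207,159), and the cabinet spans (326–416, 157–216). I'll confirm this in an enlarged crop.

```bash
python3 - <<'E'
import cv2,numpy as np
f=np.load("top0.npz")["f"][:,:,::-1]
a=cv2.resize(f[140:260,165:235],None,fx=5,fy=5,interpolation=cv2.INTER_CUBIC)
b=cv2.resize(f[145:230,315:427],None,fx=4,fy=4,interpolation=cv2.INTER_CUBIC)
c=np.zeros((600,798,3),np.uint8);c[:,:350]=a;c[:340,350:798]=b
c=np.clip(c.astype(float)*1.6,0,255).astype(np.uint8)
cv2.imwrite("pics/crop1.png",c)
f=np.load("scene0.npz")["f"][:,:,::-1]
a=cv2.resize(f[230:345,285:405],None,fx=3.3,fy=3.3,interpolation=cv2.INTER_CUBIC)
b=cv2.resize(f[145:245,105:235],None,fx=3,fy=3,interpolation=cv2.INTER_CUBIC)
c=np.zeros((400,798,3),np.uint8);c[:a.shape[0],:a.shape[1]]=a[:400];c[:300,400:790]=b
c=np.clip(c.astype(float)*1.8,0,255).astype(np.uint8)
cv2.imwrite("pics/crop2.png",c)
E
```

```text
(no output)
```

View pics/crop1.png

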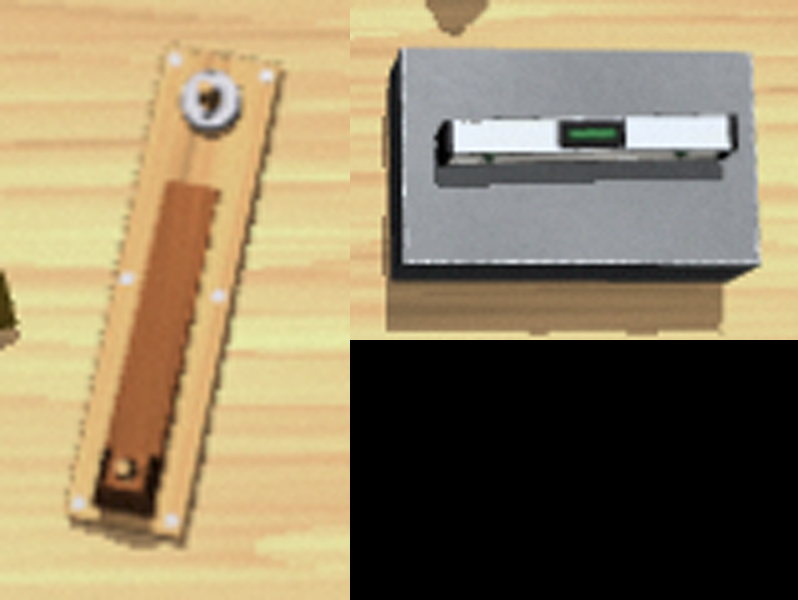

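View pics/crop2.png

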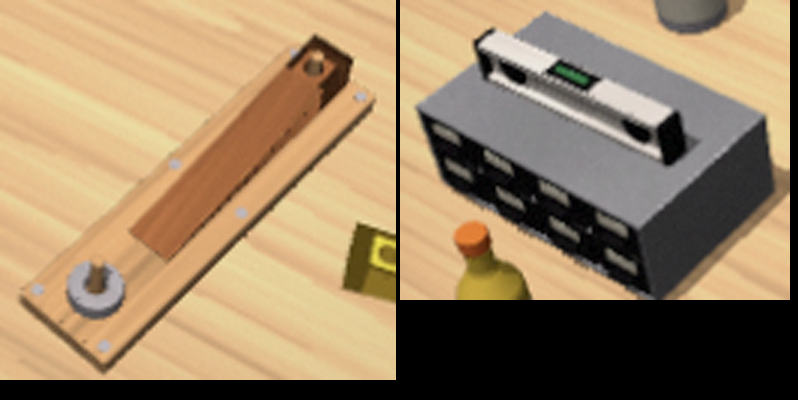

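The crops confirm the brown wedge, butt dark with the dowel through its hole at crop (123,468), thin end at (165–220,182–190). Next I fit the poses from corners in both views.

```bash
cat > h.py <<'E'
import numpy as np
from scipy.spatial.transform import Rotation as R
C={"scene":(450.226,273.926,212.961,-0.050975,[1178.286,530.1,929.008],[-2.37111633,0.01613859,2.1599577]),
"top":(532.471,275.613,211.416,-0.200279,[261.677,70.58,1724.063],[-2.99542666,-0.00310856,-1.57926727])}
def proj(n,P):
    f,cx,cy,k,e,a=C[n]
    q=R.from_euler("xyz",a).inv().apply(np.atleast_2d(P)-e); s=q[:,:2]/q[:,2:]
    s=s*(1+k*(s**2).sum(1,keepdims=True)); return s*f+[cx,cy]
def cr(pts,ox,oy,sc,bx,by): # crop px->full
    p=np.array(pts,float); return (p-[ox,oy]+.5)/sc-.5+[bx,by]
E
cat > fit.py <<'E'
from h import *
from scipy.optimize import least_squares
def fit(obs,x0):
    def res(v):
        r=[]
        for n,L,px in obs:
            L=np.array(L,float); c,s=np.cos(v[2]),np.sin(v[2])
            W=np.c_[v[0]+c*L[:,0]-s*L[:,1],v[1]+s*L[:,0]+c*L[:,1],L[:,2]]
            r.append(proj(n,W)-px)
        return np.concatenate(r)
    o=least_squares(lambda v:res(v).ravel(),x0,loss="soft_l1"); return o.x,res(o.x)
T=lambda p:cr(p,0,0,5,165,140); S=lambda p:cr(p,0,0,3.3,285,230)
rk=[("top",[[160,40,18],[160,-40,18],[-160,-40,18],[-160,40,18]],T([(165,47),(285,65),(183,537),(70,517)])),
    ("scene",[[160,40,18],[160,-40,18],[-160,40,18]][1:2]+[[160,40,18],[-160,40,18]],S([(22,297),(103,360),(374,97)]))]
wd=[("top",[[110,18,20.5],[110,-18,20.5],[-110,18,51.3],[-110,-18,51.3]],T([(165,182),(220,190),(97,490),(153,497)])),
    ("scene",[[110,-18,20.5],[110,18,20.5],[-110,-18,51.3],[-110,18,51.3]],S([(130,232),(168,260),(316,37),(352,62)]))]
tc=lambda p:cr(p,350,0,4,315,145); sc=lambda p:cr(p,400,0,3,105,145)
cb=[("top",[[85,140,112],[85,-140,112],[-85,-140,112],[-85,140,112]],tc([(402,48),(752,53),(758,265),(403,265)])),
    ("scene",[[-85,-140,112],[-85,140,112],[85,140,112],[85,-140,112]],sc([(545,12),(765,118),(640,225),(417,107)]))]
for n,o,x0 in(("rack",rk,[500,330,0]),("wedge",wd,[500,330,0]),("cab",cb,[500,-250,0])):
    for oo in (o,o[:1],o[1:]):
        x,r=fit(oo,x0); print(n,x.round(3),np.abs(r).max().round(2))
        if oo is o: print(r.round(1).tolist())
E
python3 fit.py
```

```text
rack [ 5.61631e+02  3.13048e+02 -1.90000e-01] 2.0
[[-0.6, -0.6], [-1.1, -0.1], [-0.0, 0.6], [-1.5, 0.0], [-1.8, -2.0], [-0.1, 0.8], [-0.3, -1.3]]
rack [ 5.61532e+02  3.10461e+02 -1.91000e-01] 0.74
rack [ 5.63277e+02  3.15531e+02 -1.89000e-01] 1.92
wedge [ 5.23806e+02  3.23139e+02 -1.90000e-01] 2.93
[[-0.6, -1.0], [-0.9, -0.7], [-2.2, 2.2], [-2.4, 2.9], [-1.1, -0.2], [-0.8, 0.4], [-0.9, -0.5], [-0.1, -0.6]]
wedge [ 5.27230e+02  3.18282e+02 -1.71000e-01] 2.01
wedge [ 5.23321e+02  3.24990e+02 -1.91000e-01] 0.7
cab [ 5.83172e+02 -2.35862e+02 -1.00000e-02] 1.78
[[-1.1, 0.3], [-0.7, -0.1], [0.1, 0.1], [-0.6, -0.1], [-0.0, -0.9], [-0.0, -1.8], [-0.6, 0.6], [-1.1, -0.8]]
cab [ 5.83366e+02 -2.37700e+02 -1.40000e-02] 0.57
cab [ 5.84602e+02 -2.32955e+02 -1.00000e-02] 1.36
```

Estimates: wedge at about (522, 322, yaw −0.19), cabinet at (583.5, −235.5, yaw −0.011). I'll grip with tool yaw ≈ 2.95, which keeps joint 6 in range throughout. First I move over the grip point, then turn.

```bash
r(){ :; }
python3 -m crank '[[[0.0926,-0.1039,0,0,0,0],[0.0926,-0.1039,0,0,0,0],[0.0926,-0.1039,0,0,0,0],[0.0926,-0.1039,0,0,0,0],[0.0926,-0.1039,0,0,0,0]]]' 0 40
python3 -m crank '[[[0.0926,-0.1039,0,0,0,0],[0.0926,-0.1039,0,0,0,0],[0.0926,-0.1039,0,0,0,0],[0.0926,-0.1039,0,0,0,0],[0.0926,-0.1039,0,0,0,0]]]'
python3 -m crank '[[[0.0926,-0.1039,0,0,0,0],[0.0926,-0.1039,0,0,0,0],[0.0926,-0.1039,0,0,0,0],[0.0926,-0.1039,0,0,0,0],[0.0926,-0.1039,0,0,0,0]]]'
python3 -m crank '[[[0.0926,-0.1039,0,0,0,0],[0.0926,-0.1039,0,0,0,0],[0.0926,-0.1039,0,0,0,0],[0.0926,-0.1039,0,0,0,0],[0.0926,-0.1039,0,0,0,0]]]'
python3 -m crank '[[[0,0,0,0,0,-0.0933],[0,0,0,0,0,-0.0933],[0,0,0,0,0,-0.0933],[0,0,0,0,0,-0.0933],[0,0,0,0,0,-0.0933]]]'
python3 -m crank '[[[0,0,0,0,0,-0.0933],[0,0,0,0,0,-0.0933],[0,0,0,0,0,-0.0933],[0,0,0,0,0,-0.0933],[0,0,0,0,0,-0.0933]]]'
python3 -m crank '[[[0,0,0,0,0,-0.0933],[0,0,0,0,0,-0.0933],[0,0,0,0,0,-0.0933],[0,0,0,0,0,-0.0933],[0,0,0,0,0,-0.0933]]]'
python3 -m crank '[[[0,0,0,0,0,-0.0933],[0,0,0,0,0,-0.0933],[0,0,0,0,0,0]]]'
```

```text
time_s: 0.6
tcp_pos: [288.3, -267.4, 231.1]
tcp_rot: [-3.141, -0.0, 0.459]
force: [0.6, -0.3, 1.5]
width: 85.3
finger_force: 0.0
time_s: 1.1
tcp_pos: [343.6, -66.2, 231.3]
tcp_rot: [3.141, -0.0, 0.459]
force: [0.2, -0.4, -0.4]
width: 84.8
finger_force: 0.0
time_s: 1.6
tcp_pos: [398.9, 135.3, 231.2]
tcp_rot: [3.142, 0.0, 0.46]
force: [0.9, -1.4, -1.0]
width: 85.2
finger_force: 0.0
time_s: 2.1
tcp_pos: [454.2, 336.5, 230.9]
tcp_rot: [3.142, 0.001, 0.46]
force: [0.9, -0.5, 0.7]
width: 85.6
finger_force: 0.0
time_s: 2.6
tcp_pos: [454.1, 334.7, 230.9]
tcp_rot: [-3.141, 0.001, 1.199]
force: [0.2, -0.1, 0.2]
width: 85.4
finger_force: 0.0
time_s: 3.1
tcp_pos: [454.1, 334.7, 230.9]
tcp_rot: [-3.141, 0.0, 1.931]
force: [-0.3, 0.2, -0.6]
width: 85.3
finger_force: 0.0
time_s: 3.6
tcp_pos: [454.1, 334.7, 230.9]
tcp_rot: [-3.141, -0.001, 2.664]
force: [0.7, -0.1, 0.3]
width: 85.5
finger_force: 0.0
time_s: 3.9
tcp_pos: [454.1, 334.7, 231.0]
tcp_rot: [-3.141, -0.001, 2.953]
force: [0.5, -0.5, -0.2]
width: 85.4
finger_force: 0.0
```

```bash
python3 -m crank '[[[0,0,0.12,0,0,0],[0,0,0.12,0,0,0],[0,0,0.12,0,0,0],[0,0,0.08,0,0,0],[0,0,0,0,0,0]]]' | head -3
python3 - <<'E'
from station import arm
import cv2,numpy as np
from h import *
s=arm.snapshot("scene")["frame"][:,:,::-1]; t=arm.snapshot("top")["frame"][:,:,::-1]
a=cv2.resize(s[190:310,310:440],None,fx=3,fy=3,interpolation=cv2.INTER_CUBIC)
b=cv2.resize(t[140:260,150:280],None,fx=3,fy=3,interpolation=cv2.INTER_CUBIC)
cv2.imwrite("pics/p3.png",np.clip(np.hstack([a,b])*1.6,0,255).astype(np.uint8))
E
```

```text
time_s: 4.4
tcp_pos: [452.6, 333.9, 96.1]
tcp_rot: [-3.138, -0.005, 2.947]
```

View pics/p3.png

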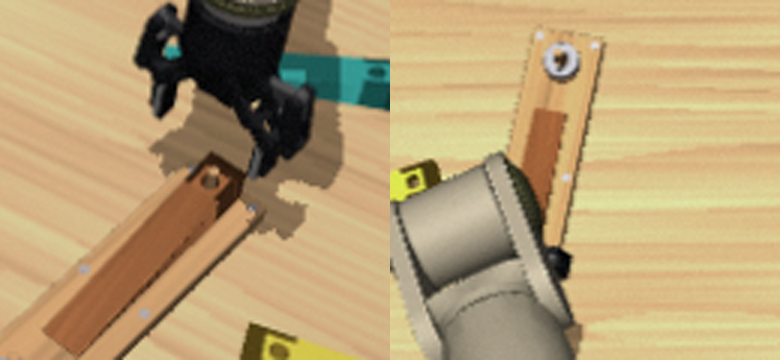

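The fingers are open over the wedge's butt (left half, fingertips at about (160,110) and (262,170)), straddling it with the hole at (212,178). I'll go down and close.

```bash
python3 -m crank '[[[0,0,0.08,0,0,0],[0,0,0.08,0,0,0],[0,0,0.06,0,0,0],[0,0,0,0,0,0],[0,0,0,0,0,0]]]' 
python3 -m crank '[[[0,0,0,0,0,0]]]'
```

```text
time_s: 5.0
tcp_pos: [455.1, 335.2, 35.1]
tcp_rot: [3.14, 0.002, 2.95]
force: [-0.4, -0.1, 1.1]
width: 85.4
finger_force: 0.0
time_s: 5.1
tcp_pos: [455.2, 335.2, 35.2]
tcp_rot: [3.14, 0.003, 2.951]
force: [-0.1, 0.0, -0.6]
width: 85.4
finger_force: 0.0
```

```bash
python3 -m crank '[[[0,0,0.026,0,0,0],[0,0,0.026,0,0,0],[0,0,0,0,0,0],[0,0,0,0,0,0]]]' | sed -n 2,4p
python3 -m crank '[[[0,0,0,0,0,0],[0,0,0,0,0,0],[0,0,0,0,0,0],[0,0,0,0,0,0],[0,0,0,0,0,0]]]' 1 40
python3 -m crank '[[[0,0,0,0,0,0],[0,0,0,0,0,0],[0,0,0,0,0,0],[0,0,0,0,0,0],[0,0,0,0,0,0]]]'
```

```text
tcp_pos: [454.1, 334.7, 17.5]
tcp_rot: [-3.141, -0.0, 2.951]
force: [0.4, -0.5, 0.2]
time_s: 6.0
tcp_pos: [454.4, 334.8, 17.9]
tcp_rot: [3.141, 0.0, 2.951]
force: [0.1, 0.3, 2.2]
width: 34.6
finger_force: 40.6
time_s: 6.5
tcp_pos: [454.4, 334.8, 17.9]
tcp_rot: [3.141, 0.0, 2.951]
force: [-0.3, 0.7, 5.0]
width: 35.3
finger_force: 40.8
```

```bash
python3 -m crank '[[[0,0,-0.03,0,0,0],[0,0,-0.06,0,0,0],[0,0,-0.08,0,0,0],[0,0,-0.08,0,0,0],[0,0,-0.08,0,0,0]]]' - 70
python3 -m crank '[[[0,0,-0.04,0,0,0],[0,0,0,0,0,0],[0,0,0,0,0,0]]]'
python3 - <<'E'
from station import arm
import cv2,numpy as np
s=arm.snapshot("scene")["frame"][:,:,::-1]
a=cv2.resize(s[170:340,280:440],None,fx=3,fy=3,interpolation=cv2.INTER_CUBIC)
cv2.imwrite("pics/p4.png",np.clip(a*1.6,0,255).astype(np.uint8))
E
```

```text
time_s: 7.0
tcp_pos: [453.8, 334.5, 117.6]
tcp_rot: [-3.141, -0.001, 2.951]
force: [0.5, 1.1, -1.0]
width: 35.0
finger_force: 70.6
time_s: 7.3
tcp_pos: [453.7, 334.5, 127.7]
tcp_rot: [-3.141, -0.001, 2.951]
force: [-0.6, -0.4, -1.1]
width: 34.7
finger_force: 70.7
```

View pics/p4.png

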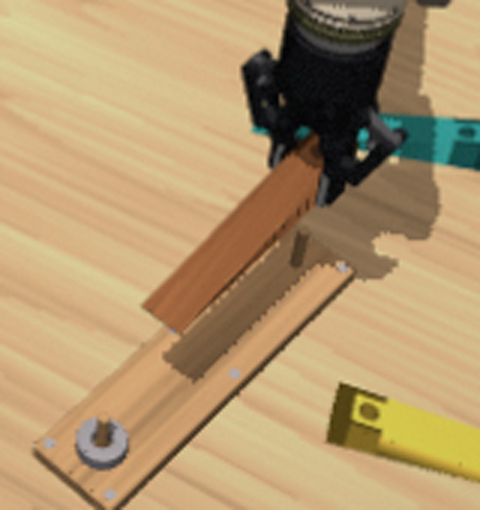

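The wedge hangs level in the gripper, off the dowel, its tip at crop (142–176,307–332); the collar is undisturbed at (103,442). I'll turn it in place and carry it over in front of the cabinet end.

```bash
python3 -m crank '[[[0,0,0,0,0,0.0886],[0,0,0,0,0,0.0886],[0,0,0,0,0,0.0886],[0,0,0,0,0,0.0886],[0,0,0,0,0,0.0886]]]' | sed -n 1,3p
python3 -m crank '[[[0,0,0,0,0,0.0886],[0,0,0,0,0,0.0886],[0,0,0,0,0,0.0886],[0,0,0,0,0,0.0886],[0,0,0,0,0,0.0886]]]' | sed -n 1,3p
python3 -m crank '[[[-0.08,0.05,0,0,0,0],[-0.12,0.08,0,0,0,0],[-0.12,0.08,0,0,0,0],[-0.12,0.08,0,0,0,0],[-0.12,0.08,0,0,0,0]]]' | sed -n 1,3p
python3 -m crank '[[[-0.10,0.06,0,0,0,0],[-0.038,0.023,0,0,0,0],[0,0,0,0,0,0],[0,0,0,0,0,0]]]'
```

```text
time_s: 7.85
tcp_pos: [453.7, 334.4, 127.3]
tcp_rot: [-3.139, -0.001, 2.25]
time_s: 8.35
tcp_pos: [453.7, 334.5, 127.3]
tcp_rot: [-3.139, 0.001, 1.554]
time_s: 8.85
tcp_pos: [563.5, 163.9, 127.3]
tcp_rot: [-3.139, 0.0, 1.559]
time_s: 9.25
tcp_pos: [586.9, 124.8, 128.0]
tcp_rot: [-3.14, -0.0, 1.56]
force: [-0.1, 0.5, -1.1]
width: 34.5
finger_force: 70.9
```

```bash
python3 -m crank '[[[0,0,0.08,0,0,0],[0,0,0.10,0,0,0],[0,0,0.10,0,0,0],[0,0,0.06,0,0,0],[0,0,0.02,0,0,0]]]' | sed -n 2,4p
python3 -m crank '[[[0,0,0,0,0,0],[0,0,0,0,0,0],[0,0,0,0,0,0]]]'
python3 - <<'E'
from station import arm
import cv2,numpy as np
s=arm.snapshot("scene")["frame"][:,:,::-1]; t=arm.snapshot("top")["frame"][:,:,::-1]
a=cv2.resize(s[135:255,110:310],None,fx=4,fy=4,interpolation=cv2.INTER_CUBIC)[:,:800]
cv2.imwrite("pics/p5.png",np.clip(a*1.8,0,255).astype(np.uint8))
b=cv2.resize(t[140:260,230:430],None,fx=4,fy=4,interpolation=cv2.INTER_CUBIC)
cv2.imwrite("pics/p6.png",np.clip(b*1.6,0,255).astype(np.uint8))
E
```

```text
tcp_pos: [585.9, 125.4, 18.7]
tcp_rot: [-3.138, -0.0, 1.561]
force: [0.2, -0.4, -1.5]
time_s: 10.05
tcp_pos: [588.3, 124.1, 21.9]
tcp_rot: [3.14, -0.0, 1.56]
force: [-1.0, 0.9, -1.4]
width: 35.0
finger_force: 70.9
```

View pics/p5.png

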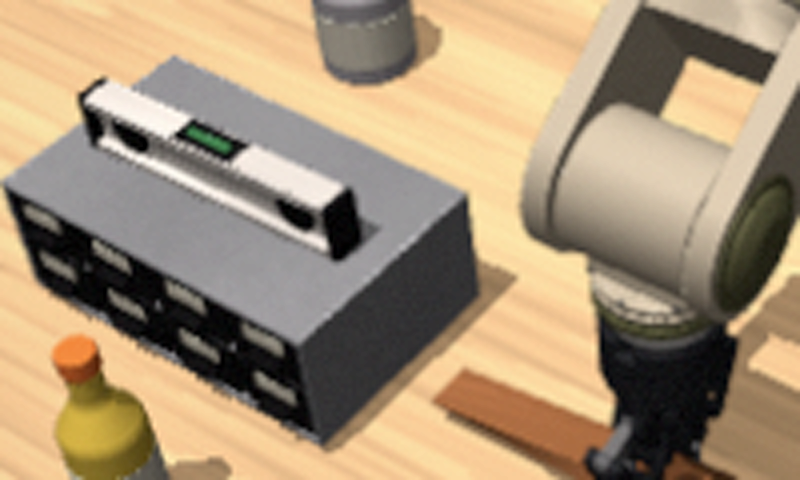

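View pics/p6.png

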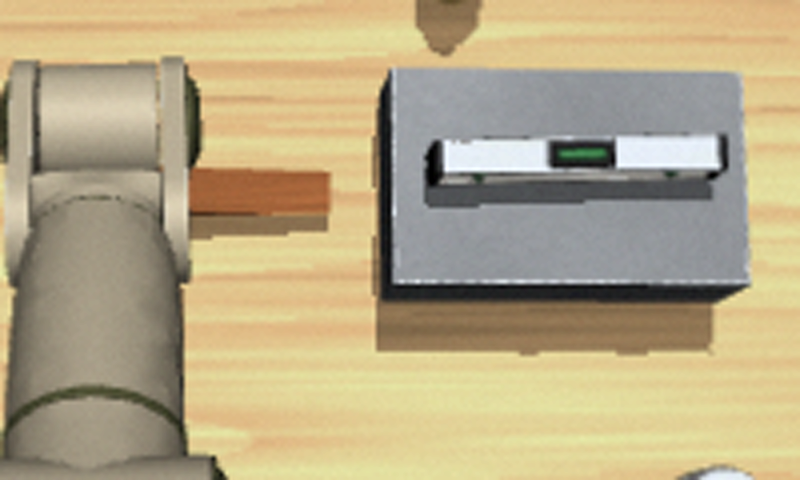

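Scene: wedge tip at crop (434–465,370–402), cabinet end bottom corners near (322,443) and (478,298). Top: tip at (330,172–213), cabinet end at x≈380–392, rows 70–300. Next, the tip's position relative to the cabinet, per camera.

```bash
cat > f2.py <<'E'
from fit import fit
from h import *
S=lambda p:cr(p,0,0,4,110,135); T=lambda p:cr(p,0,0,4,230,140)
cs=("scene",[[-85,-140,112],[-85,140,112],[85,140,112],[85,-140,112],[85,140,12],[-85,140,12]],S([(173,57),(468,195),(300,348),(5,185),(322,440),(478,296)]))
ct=("top",[[85,140,112],[85,-140,112],[-85,-140,112],[-85,140,112],[-85,140,12]],T([(392,70),(742,73),(750,285),(392,285),(380,300)]))
ws=("scene",[[0,-18,24.5],[0,18,24.5]],S([(465,370),(434,402)]))
wt=("top",[[0,18,24.5],[0,-18,24.5]],T([(330,172),(330,213)]))
for c,w in(([cs],[ws]),([ct],[wt]),([cs,ct],[ws,wt])):
    x,r=fit(c,[583,-235,-.01]); y,_=fit(w,[585,-50,-1.58])
    d=R.from_euler("z",-x[2]).apply([y[0]-x[0],y[1]-x[1],0])
    print("cab",x.round(3),np.abs(r).max().round(1),"tip",y.round(3),"tip in cab",d.round(1))
E
python3 f2.py | grep tip
```

```text
cab [ 5.85422e+02 -2.32990e+02 -8.00000e-03] 2.2 tip [589.308 -49.858  -1.544] tip in cab [  2.5 183.2   0. ]
cab [ 5.83324e+02 -2.37745e+02 -1.40000e-02] 0.5 tip [588.715 -56.241  -1.591] tip in cab [  2.9 181.6   0. ]
cab [ 5.83544e+02 -2.35787e+02 -1.00000e-02] 1.7 tip [588.585 -52.63   -1.556] tip in cab [  3.3 183.2   0. ]
```

```bash
python3 -m crank '[[[0,-0.009,0.03,0,0,0],[0,0,0.03,0,0,0],[0,0,0,0,0,0],[0,0,0,0,0,0],[0,0,0,0,0,0]]]'
python3 -m crank '[[[0,0,0.004,0,0,0],[0,0,0,0,0,0],[0,0,0,0,0,0]]]'
```

```text
time_s: 10.65
tcp_pos: [585.2, 123.8, 2.8]
tcp_rot: [3.141, -0.0, 1.559]
force: [-0.0, 0.3, -1.2]
width: 34.6
finger_force: 70.9
time_s: 10.95
tcp_pos: [585.1, 123.8, 1.6]
tcp_rot: [3.141, -0.0, 1.559]
force: [0.7, 0.7, -0.6]
width: 34.9
finger_force: 70.9
```

```bash
python3 -m crank '[[[0,0,0.004,0,0,0],[0,0,0,0,0,0],[0,0,0,0,0,0]]]' | sed -n 2,4p
python3 -m crank '[[[0,0,0.002,0,0,0],[0,0,0,0,0,0],[0,0,0,0,0,0]]]' | sed -n 2,4p
python3 - <<'E'
from station import arm
print(arm.sense()["moment"])
E
```

```text
tcp_pos: [585.0, 123.8, 0.3]
tcp_rot: [-3.142, 0.0, 1.56]
force: [0.7, -0.6, -1.0]
tcp_pos: [585.2, 123.9, 0.1]
tcp_rot: [3.141, -0.0, 1.56]
force: [-1.9, -0.0, 4.4]
[-0.01102204  0.23355305 -0.06304266]
```

Contact with the bench (4 N), so the wedge lies flat. I slide in, stopping short of contact with the edge.

```bash
python3 -m crank '[[[-0.03,0,0,0,0,0],[-0.05,0,0,0,0,0],[-0.05,0,0,0,0,0],[-0.05,0,0,0,0,0],[-0.05,0,0,0,0,0]]]' 
python3 -m crank '[[[-0.05,0,0,0,0,0],[-0.02,0,0,0,0,0],[0,0,0,0,0,0],[0,0,0,0,0,0]]]'
```

```text
time_s: 12.05
tcp_pos: [584.5, 53.1, 0.0]
tcp_rot: [3.141, -0.0, 1.559]
force: [-0.2, 1.5, 5.7]
width: 34.4
finger_force: 71.7
time_s: 12.45
tcp_pos: [584.3, 31.9, 0.1]
tcp_rot: [3.141, 0.001, 1.558]
force: [-0.2, -1.6, 5.4]
width: 34.7
finger_force: 71.7
```

```bash
for i in 1; do :; done
python3 -m crank '[[[-0.01,0,0,0,0,0],[-0.01,0,0,0,0,0],[0,0,0,0,0,0]]]' | sed -n 2,4p
python3 -m crank '[[[-0.01,0,0,0,0,0],[0,0,0,0,0,0],[0,0,0,0,0,0]]]' | sed -n 2,4p
python3 -m crank '[[[-0.01,0,0,0,0,0],[0,0,0,0,0,0],[0,0,0,0,0,0]]]' | sed -n 2,4p
python3 -m crank '[[[-0.01,0,0,0,0,0],[0,0,0,0,0,0],[0,0,0,0,0,0]]]' | sed -n 2,4p
python3 -m crank '[[[-0.01,0,0,0,0,0],[0,0,0,0,0,0],[0,0,0,0,0,0]]]' | sed -n 2,4p
```

```text
tcp_pos: [584.1, 26.5, 0.0]
tcp_rot: [3.141, 0.0, 1.559]
force: [-0.3, -0.6, 4.7]
tcp_pos: [584.1, 23.6, 0.0]
tcp_rot: [3.141, 0.0, 1.559]
force: [0.5, -0.6, 5.3]
tcp_pos: [584.1, 20.6, 0.1]
tcp_rot: [3.141, 0.0, 1.559]
force: [-0.1, 0.6, 4.7]
tcp_pos: [584.0, 17.6, 0.1]
tcp_rot: [3.141, 0.0, 1.559]
force: [-0.5, -0.3, 5.3]
tcp_pos: [584.0, 14.6, 0.1]
tcp_rot: [3.141, 0.0, 1.559]
force: [0.3, 0.1, 5.8]
```

```bash
python3 -m crank '[[[-0.007,0,0,0,0,0],[0,0,0,0,0,0],[0,0,0,0,0,0]]]' | sed -n 2,4p
python3 -m crank '[[[-0.007,0,0,0,0,0],[0,0,0,0,0,0],[0,0,0,0,0,0]]]' | sed -n 2,4p
python3 -m crank '[[[-0.007,0,0,0,0,0],[0,0,0,0,0,0],[0,0,0,0,0,0]]]' | sed -n 2,4p
python3 -m crank '[[[-0.007,0,0,0,0,0],[0,0,0,0,0,0],[0,0,0,0,0,0]]]' | sed -n 2,4p
```

```text
tcp_pos: [583.9, 12.9, 0.0]
tcp_rot: [3.141, -0.0, 1.559]
force: [-0.5, 2.8, 5.8]
tcp_pos: [583.9, 11.2, 0.1]
tcp_rot: [3.141, -0.001, 1.559]
force: [-0.5, 4.2, 6.5]
tcp_pos: [583.9, 9.2, 0.1]
tcp_rot: [3.141, -0.001, 1.559]
force: [0.3, 4.5, 5.6]
tcp_pos: [583.8, 7.1, 0.0]
tcp_rot: [3.141, -0.001, 1.559]
force: [-0.2, 5.5, 6.3]
```

Edge contact began at TCP y ≈ 13.5 (push rose to 4–5 N). About 23 mm past that gives ~3 mm at the feet, so the target is y ≈ −10, taken gently.

```bash
python3 -m crank '[[[-0.006,0,0,0,0,0],[-0.006,0,0,0,0,0],[-0.006,0,0,0,0,0],[0,0,0,0,0,0],[0,0,0,0,0,0]]]' | sed -n 2,4p
python3 -m crank '[[[-0.006,0,0,0,0,0],[-0.006,0,0,0,0,0],[-0.006,0,0,0,0,0],[0,0,0,0,0,0],[0,0,0,0,0,0]]]' | sed -n 2,4p
python3 -m crank '[[[-0.006,0,0,0,0,0],[-0.006,0,0,0,0,0],[-0.006,0,0,0,0,0],[-0.004,0,0,0,0,0],[0,0,0,0,0,0]]]' | sed -n 2,4p
python3 -m crank '[[[0,0,0,0,0,0],[0,0,0,0,0,0],[0,0,0,0,0,0],[0,0,0,0,0,0]]]'
python3 - <<'E'
from station import arm
import cv2,numpy as np
s=arm.snapshot("scene")["frame"][:,:,::-1]; t=arm.snapshot("top")["frame"][:,:,::-1]
a=cv2.resize(s[135:255,110:245],None,fx=4,fy=4,interpolation=cv2.INTER_CUBIC)[:,:400+140]
b=np.clip(np.load("scene0.npz")["f"][:,:,::-1],0,255)
g=lambda f:cv2.cvtColor(f,cv2.COLOR_BGR2GRAY).astype(np.float32)
def sh(p,q,x0,x1,y0,y1):
    (d,r)=cv2.phaseCorrelate(g(p)[y0:y1,x0:x1].copy(),g(q)[y0:y1,x0:x1].copy(),cv2.createHanningWindow((x1-x0,y1-y0),cv2.CV_32F)); return np.round(d,2),round(r,2)
print("cab near end top",sh(b,s,165,235,165,235),"far end",sh(b,s,108,160,150,215),"tin",sh(b,s,185,216,118,156),"glue",sh(b,s,120,157,218,275),"collar",sh(b,s,300,330,303,330))
cv2.imwrite("pics/p7.png",np.clip(a*1.8,0,255).astype(np.uint8))
E
```

```text
tcp_pos: [583.7, 1.7, 0.1]
tcp_rot: [3.141, -0.001, 1.559]
force: [0.1, 4.5, 5.7]
tcp_pos: [583.7, -3.7, 0.0]
tcp_rot: [3.141, -0.001, 1.559]
force: [0.4, 4.7, 5.6]
tcp_pos: [583.6, -10.3, 0.0]
tcp_rot: [3.141, -0.001, 1.559]
force: [-0.3, 5.8, 7.2]
time_s: 17.05
tcp_pos: [583.6, -10.3, 0.0]
tcp_rot: [3.141, -0.001, 1.559]
force: [-0.4, 4.8, 5.8]
width: 34.9
finger_force: 71.8
cab near end top (array([-0.7 , -0.98]), 0.98) far end (array([-0.42, -0.4 ]), 1.07) tin (array([0.08, 0.02]), 0.82) glue (array([-0.1,  0.1]), 1.03) collar (array([-0.03,  0.49]), 1.01)
```

View pics/p7.png

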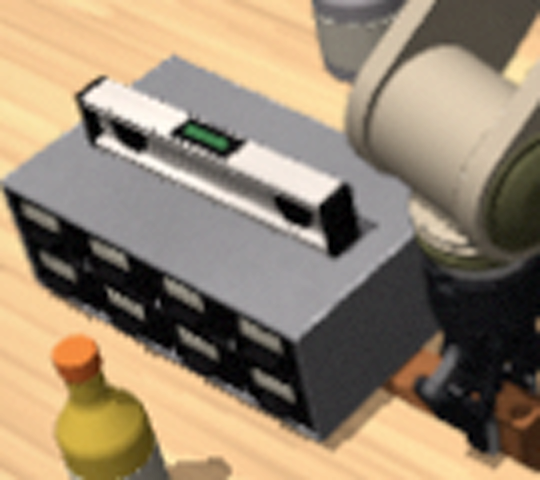

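```bash
python3 - <<'E'
from station import arm
import cv2,numpy as np
from h import *
s=arm.snapshot("scene")["frame"];t=arm.snapshot("top")["frame"]
b=np.load("scene0.npz")["f"];bt=np.load("top0.npz")["f"]
g=lambda f:cv2.cvtColor(f,cv2.COLOR_RGB2GRAY).astype(np.float32)
def ecc(p,q,x0,x1,y0,y1):
    W=np.eye(2,3,dtype=np.float32)
    c,W=cv2.findTransformECC(g(p)[y0:y1,x0:x1],g(q)[y0:y1,x0:x1],W,cv2.MOTION_TRANSLATION,(3,200,1e-6),None,3)
    return W[:,2].round(2),round(c,3)
for n,p,q,B in(("collar sc",b,s,(300,330,303,330)),("collar top",bt,t,(197,217,150,169)),("level sc near end",b,s,(175,203,170,202)),("level far end",b,s,(126,150,150,180)),
 ("cab corner near sc",b,s,(165,195,215,248)),("cab corner far sc",b,s,(108,130,180,215)),("cab top R",bt,t,(395,425,150,222)),("cab top L",bt,t,(318,350,150,222)),("glue top",bt,t,(334,357,110,138))):
    print(n,*ecc(p,q,*B))
# predicted pure tilt about rubber feet line y=-118
c0=np.array([583.5,-235.5,0])
def W(L,d,dy=0):
    a=d/236; L=np.array(L,float); y,z=L[1]+118,L[2]
    return c0+[L[0],-118+y*np.cos(a)-z*np.sin(a)+dy,y*np.sin(a)+z*np.cos(a)]
for nm,L in(("near corner",[85,140,60]),("far corner",[85,-140,70]),("level near",[0,112,135]),("level far",[0,-112,135])):
    for n in("scene","top"):
        print(nm,n,[(proj(n,W(L,d,e))-proj(n,W(L,0)))[0].round(2).tolist() for d,e in((3,0),(0,-1))])
E
```

```text
collar sc [ 0.   -0.01] 0.998
collar top [0.02 0.  ] 0.999
level sc near end [-0.77 -0.95] 0.987
level far end [-0.43 -0.32] 0.932
cab corner near sc [-0.61 -0.88] 0.996
cab corner far sc [-0.14 -0.14] 0.994
cab top R [ 0.38 -0.03] 0.934
cab top L [ 0.53 -0.16] 0.923
glue top [-0.01  0.03] 1.0
near corner scene [[-0.42, -0.96], [-0.29, -0.16]]
near corner top [[0.34, -0.24], [0.31, -0.0]]
far corner scene [[-0.19, -0.04], [-0.24, -0.13]]
far corner top [[0.24, 0.02], [0.3, 0.0]]
level near scene [[-0.66, -1.07], [-0.29, -0.14]]
level near top [[0.68, -0.19], [0.33, -0.0]]
level far scene [[-0.43, -0.23], [-0.25, -0.12]]
level far top [[0.55, -0.01], [0.32, -0.0]]
```

The image shifts match a pure tilt of about 2.7–3 mm at the feet, with no slide. The level is still on top and the bystanders haven't moved, so I'm handing in.

```bash
python3 -c "
from station import arm
print(arm.sign_off())"
```

```text
the job is handed in; nothing more can be done
None
```

The wedge is in place under the rack end of the cabinet and still gripped, with that end's feet about 3 mm clear of the bench by camera estimate; the rubber feet, level, collar, glue bottle and tin show no movement, and the job is handed in at about 17 s.

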